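# Bring the square caddy to the front of the condiment carousel

## Robot

A 6-joint arm with a two-finger parallel gripper is mounted at the origin on the work surface. World frame = base frame: x ahead of the robot, y to its left, z up, the work surface at z = 0. Lengths are in mm, angles in rad, forces in N, time in s.
With the tool pointing down it reaches from about 325 to 775 mm from the base axis. Payload 5.5 kg.
Tool frame: the origin (TCP) lies on the centre line of the jaws, within the pads' length; the fingertips stand 22 mm ahead of it and the grasp point (between the pads) lies 3 mm ahead of it; z points along the fingers, x is the direction in which the jaws open and shut, and the axes are right-handed (so a half turn about z gives the same grasp; the last joint's range is limited). The gripper opens to 88 mm and grips with 3 to 60 N. Pads are 20 mm wide; open, the fingers measure 115 mm over their backs; the gripper's body (75 mm by 178 mm) begins 61 mm behind the grasp point.
Start: joints at [-1.325, 0.091, 1.231, -0, 1.82, -0.057], TCP at [178.916, -572.718, 244.631] pointing down, gripper open.
Joint ranges: [-2.87, 2.87], [-0.86, 2.18], [0.17, 2.46], [-1.51, 4.65], [0.06, 2.69], [-2.65, 2.65]. Speed limits (rad/s): [2.57, 2.57, 3.01, 3.14, 3.14, 3.14].

## Interface

Orientations are given as a rotation vector (axis times angle).
In Python, from plant import monitor, cams, workorder gives the robot as it stands.
- The arm moves only by the tool servo_tool, never from a script. Its argument "deltas" is a list that holds one entry, the list of rows, each a list of 7 numbers: the opening, from 0 (shut) to 1 (fully open), then the shift along the world's x, y, z in cm, then the turn, a rotation vector about the world's x, y, z in degrees. In form: [[[grip, x, y, z, wx, wy, wz], ...]]. A call has exactly 8 rows; each row is the pose to reach, as a shift and turn from the pose commanded when the call began; what a row does not reach only later rows make up. A row lasts 1/12 s, in which the tool goes at most 41.7 mm and 7.16 degrees, less where a joint would pass 70% of its speed; a pose out of reach is approached as far as the arm can. A call with a gripper value outside its range is refused whole. The fingers move at their own pace and stop on an object; "squeeze" is the grip in N (left out, the last holds). Time passes only in rows, so rows that repeat a pose let the fingers close, or fill a call up. It gives the time, the measured TCP pose, the force and the opening at its end, in the units of the state.
- monitor.sense(): the state, without advancing time (a new reading comes with each control period).
- cams.grab_frame(name): name is "scene" or "top" or "wrist"; returns the picture (384x512x3 uint8, blue, green, red); there is no depth.
- cams.camera_info(name): a dict with "intrinsics" (3x3 intrinsics, pixels), "xyz" and "attitude" of the camera in the world; the wrist camera has in their place "tool_from_camera" (4x4, takes a point from camera to tool coordinates, whose origin is the TCP and whose axes are the tool frame's). Camera axes: x right, y down, z forward; pixel columns grow to the right and rows downward; lengths in mm; the calibration is good to about 2 mm. A picture is of the moment at which its call begins: read the wrist's pose just before it. camera_info takes no time and is no camera call.
- workorder.hand_in(): hands the job in, once; it reports no verdict.
The state is a dict: "time_s": time; "joints": joint angles; "joint_vel": joint speeds; "joint_efforts": joint torques, N m; "ee_pos": TCP position; "ee_rot": TCP orientation; "contact_force": force on the tool from outside, world axes, zero at the start; "torque": the same for the moment, N m; "gripper_width": finger opening in mm.
Only numpy, scipy, OpenCV 4.12 (cv2) and the standard library are available. Lean on these libraries where they do the work, as an engineer would, in place of code of your own. Each camera call takes 0.05 s, during which the arm holds its last target.

## Task

Turn the condiment carousel by pushing one of the short steel posts on its rim with the fingertips, slowly and smoothly, until the square caddy stands at the front, right in line with the black tab that sticks out from under the platter. Push only the rim posts: do not touch, lift, shift or knock over the caddy or the three round pots, and leave the timer, the bowl and the cup beside the carousel where they are. Then take the hand away.

Things in the scene. Friction and masses are not known exactly. Their poses are not given: they have to be found in the camera images.
- platter: Round wooden turntable plate, 256 mm in diameter, top 40 mm above the counter. It turns about a vertical axis through its origin, either way, with no end stops; a light friction (about 1.3 N at a rim post) stops it almost at once when not pushed. Origin: on the axis, at counter height; z up, x and y turn with it. Four pots stand on it, their centres 55 mm from the axis, a quarter turn apart.
- post (a point): Top centre of one of the eight equal steel rim posts (14 mm in diameter, 35 mm tall, tops 75 mm above the counter). They are fixed to the platter on a circle of 115 mm radius about its axis, evenly every 45 degrees; this one lies 22.5 degrees counterclockwise (seen from above) from the platter's x axis.
- foot: Fixed black plastic foot under the platter. Origin: on the turning axis at counter height. Its front is its -x direction: there a flat tab, 30 mm wide and 14 mm high, sticks out from under the platter to 170 mm from the axis. The foot does not turn.
- tab_tip (a point): Middle of the outer end of the black front tab, on its top face, 170 mm from the turning axis, 14 mm above the counter.
- caddy: The only square container: a white ceramic caddy with a wooden lid, 46 x 46 mm, 56 mm tall, loose on the platter (top 96 mm above the counter), 55 mm from the axis. Origin: centre of its underside.
- pot_tall: Round white ceramic pot with wooden lid, 42 mm in diameter, 68 mm tall (top 108 mm above the counter, the highest thing on the platter), loose on the platter. Origin: centre of its underside.
- pot_mid: Round white ceramic pot with wooden lid, 48 mm in diameter, 56 mm tall, loose on the platter. Origin: centre of its underside.
- pot_low: Round white ceramic pot with wooden lid, 50 mm in diameter, 44 mm tall, loose on the platter. Origin: centre of its underside.
- timer: Grey kitchen timer with a blank display, 30 x 90 mm, 70 mm tall, loose on the counter beside the carousel. Origin: centre of its underside.
- steel_bowl: Small steel bowl, 90 mm across, 40 mm tall, loose on the counter beside the carousel. Origin: centre of its underside.
- cup: Black plastic cup, 68 mm across, 85 mm tall, loose on the counter behind the carousel. Origin: centre of its underside.
Mind the look-alikes: they are no part of the job. Leave any purple or yellow look-alike of the caddy alone.

How it is judged (in metres and radians):
At the end, for the whole second after the job is handed in: The square caddy stands upright on the platter on the front side, its centre within 8 mm of the line from the turning axis through the middle of the black tab (about 8 degrees of turn), and the platter is at rest (x of caddy in the frame of foot below -0.045 m and y of caddy in the frame of foot between -0.008 and 0.008 m and angular speed of platter below 0.05 rad/s and angle between caddy's own z axis and vertical below 0.1 rad and height (world z) of caddy between 0.035 and 0.045 m); the robot touches nothing.
It fails at once if The platter is spun fast (over 2 rad/s) (angular speed of platter above 2 rad/s).
It fails at once if The hand pushes on the caddy or a pot (over 1 N) (contact force between any of the arm, the fingers and caddy above 1 N or contact force between any of the arm, the fingers and pot_tall above 1 N or contact force between any of the arm, the fingers and pot_mid above 1 N or contact force between any of the arm, the fingers and pot_low above 1 N).
It fails at once if The caddy or a pot is lifted more than 12 mm or tipped (over 20 degrees) (height (world z) of any of caddy, pot_tall, pot_mid, pot_low above 0.052 m or angle between any of caddy, pot_tall, pot_mid, pot_low's own z axis and vertical above 0.35 rad).
It fails at once if The caddy or a pot is shifted on the platter, inwards or outwards by more than 12 mm (horizontal distance between any of caddy, pot_tall, pot_mid, pot_low and platter above 0.067 m or horizontal distance between any of caddy, pot_tall, pot_mid, pot_low and platter below 0.043 m).
It fails at once if The timer, the bowl or the cup is moved more than 20 mm (distance of any of timer, steel_bowl, cup from where it was at the start of the episode above 0.02 m).
It also fails if it takes over 51 s, if anything falls off the work surface, if the arm or the gripper's body presses on something with over 40 N, if the wrist force passes 120 N, or if a joint passes its speed limit or range.

## Working session

There is one attempt and no reset: what is moved stays moved. The work goes in short steps, Python scripts to look and compute and a tool call to move; the robot and the scene stay as the last step left them, time stands still between calls to the robot, and variables do not carry over. Pictures are saved under pics/ and viewed, and the job is handed in when it is done.

Besides the shell and the picture viewer there is one more tool, called after "Emit:" as a command line: name --argument value ..., lists and objects as JSON in quotes. servo_tool: Moves the arm, as the interface text tells. Its arguments: {"type":"object","properties":{"deltas":{"type":"array","items":{"type":"array","items":{"type":"array","items":{"type":"number"}}}},"squeeze":{"type":"number"}},"required":["deltas"]}

```bash
mkdir -p pics; ls
python3 - <<'E'
from plant import monitor,cams,workorder
import cv2
for n in ("top","scene"):
    cv2.imwrite(f"pics/{n}0.png",cams.grab_frame(n)); print(n,cams.camera_info(n))
print(cams.camera_info("wrist")); print(monitor.sense())
E
```

```text
pics
top {'intrinsics': array([[363.34501501,   0.        , 256.9420744 ],
       [  0.        , 363.34501501, 189.09177147],
       [  0.        ,   0.        ,   1.        ]]), 'xyz': array([499.02339831,  75.42540769, 832.48772587]), 'attitude': array([-2.17153194,  2.1464766 , -0.11782911])}
scene {'intrinsics': array([[469.09332007,   0.        , 250.37978597],
       [  0.        , 469.09332007, 186.24455967],
       [  0.        ,   0.        ,   1.        ]]), 'xyz': array([1015.76763683,  672.93338505,  745.05922314]), 'attitude': array([-0.79383666, -2.53086356,  1.13020682])}
{'intrinsics': array([[281.74942725,   0.        , 255.53147644],
       [  0.        , 281.74942725, 192.64769944],
       [  0.        ,   0.        ,   1.        ]]), 'tool_from_camera': array([[ 9.99999825e-01,  4.66295804e-04, -3.63655179e-04,
        -6.32304896e-01],
       [-3.53637272e-04,  9.64460936e-01,  2.64225242e-01,
        -7.14280034e+01],
       [ 4.73938336e-04, -2.64225067e-01,  9.64460932e-01,
        -1.39465810e+02],
       [ 0.00000000e+00,  0.00000000e+00,  0.00000000e+00,
         1.00000000e+00]])}
{'time_s': 0.1, 'joints': array([-1.32469744e+00,  9.18269047e-02,  1.23173675e+00, -1.57678032e-05,
        1.81977990e+00, -5.67089068e-02]), 'joint_vel': array([-0.00102033, -0.00057119, -0.00262138,  0.00097178,  0.00012562,
        0.00113757]), 'joint_efforts': array([ 3.73236806e-03, -4.47855413e+01, -4.07571101e+01,  7.00019184e-02,
        2.84007780e-02, -1.09442444e-04]), 'ee_pos': array([ 178.85780887, -572.5005047 ,  243.6101741 ]), 'ee_rot': array([-2.53018687e+00,  1.86032815e+00,  2.13447960e-03]), 'contact_force': array([0.61770252, 0.00915939, 0.54909571]), 'torque': array([ 0.0455997 , -0.02892471, -0.03626754]), 'gripper_width': 87.71470795121436}
```

View pics/top0.png

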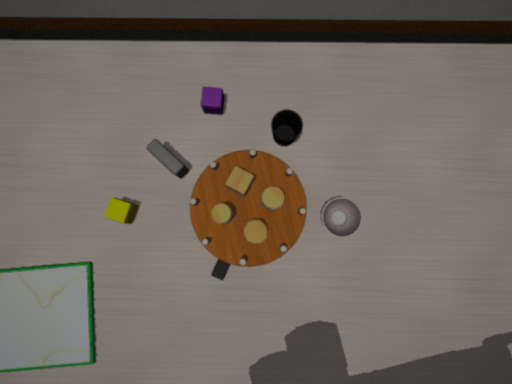

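View pics/scene0.png

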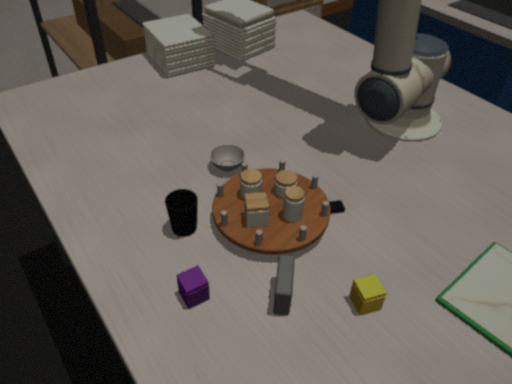

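The top image shows the caddy at about (240,180), the axis near (248,208), the tab at (221,270), the timer at (168,158), the bowl at (340,216) and the cup at (287,127). I'll zoom in next.

```bash
cat > h.py <<'E'
import numpy as np,cv2
from scipy.spatial.transform import Rotation as R
from plant import monitor,cams,workorder
def bp(name,uv,z):
    c=cams.camera_info(name);K=c['intrinsics'];r=R.from_rotvec(c['attitude']).as_matrix()
    d=r@np.linalg.inv(K)@np.array([uv[0],uv[1],1.]);o=c['xyz']
    return (o+d*(z-o[2])/d[2])
def pj(name,p):
    c=cams.camera_info(name);r=R.from_rotvec(c['attitude']).as_matrix()
    q=c['intrinsics']@(r.T@(np.array(p)-c['xyz']));return q[:2]/q[2]
E
python3 - <<'E'
from h import *
im=cv2.imread('pics/top0.png')
c=im[90:290,130:370]; cv2.imwrite('pics/z0.png',cv2.resize(c,None,fx=3,fy=3,interpolation=cv2.INTER_CUBIC))
hsv=cv2.cvtColor(im,cv2.COLOR_BGR2HSV)
m=((hsv[...,0]<18)&(hsv[...,1]>120)&(hsv[...,2]>60)).astype(np.uint8)*255
m[:60]=0
cs=max(cv2.findContours(m,0,2)[0],key=cv2.contourArea)
e=cv2.fitEllipse(cv2.convexHull(cs));print(e,bp('top',e[0],38))
E
```

```text
((247.79916381835938, 207.90855407714844), (115.5774917602539, 116.31239318847656), 43.16944122314453) [549.34736754 100.49607479  38.        ]
```

View pics/z0.png

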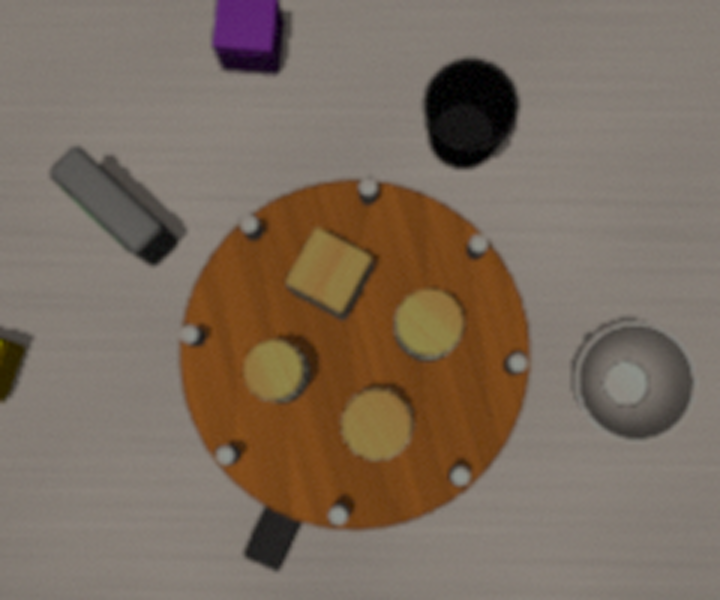

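```bash
cat >> h.py <<'E'
def zz(x,y): return (130+(x+.5)/3-.5, 90+(y+.5)/3-.5)
E
python3 - <<'E'
from h import *
P=[(369,187),(251,225),(190,334),(227,454),(339,514),(460,475),(517,362),(479,244)]
W=np.array([bp('top',zz(*p),75) for p in P])
from scipy.optimize import least_squares
s=least_squares(lambda q:np.hypot(W[:,0]-q[0],W[:,1]-q[1])-115,[549,100]);C=s.x;print(C,s.fun)
for w in W: print(w[:2].round(1),np.degrees(np.arctan2(*(w[:2]-C)[::-1])).round(1))
for n,p,z in [('tabtip',(263,561),14),('tabR',(283,569),14),('tabL',(245,553),14),('caddy',(330,271),96),('tall',(276,371),108),('mid/low',(377,424),90),('r',(429,323),90),('bowl',(635,379),40),('cup',(471,105),85),('timer a',(72,150),70),('timer b',(178,235),70),('timerc',(155,263),0),('timerd',(52,172),70),('timere',(140,253),70)]:
    w=bp('top',zz(*p),z)[:2];d=w-C;print(n,w.round(1),np.hypot(*d).round(1),np.degrees(np.arctan2(d[1],d[0])).round(1))
E
```

```text
[551.82710277  99.83364555] [-0.52349544 -1.73278549 -0.29050807 -1.20546559 -0.73030607 -0.95257189
 -1.17691344 -0.72400736]
[665.9  90.8] -4.6
[637.7 173.6] 40.7
[560.1 214.2] 85.8
[477.6 186.1] 130.7
[437.9 108.2] 175.8
[465.2  25.6] -139.4
[543.3 -13.7] -94.3
[625.9  12.8] -49.6
tabtip [398.2 166.3] 167.4 156.6
tabR [392.6 151.4] 167.3 162.0
tabL [403.8 179.7] 168.2 151.7
caddy [602.6 116.2] 53.4 17.8
tall [533.5 150.2] 53.6 110.0
mid/low [499.3  82.9] 55.2 -162.1
r [568.3  48.2] 54.2 -72.3
bowl [ 534.  -103.2] 203.8 -95.0
cup [723.4  19.5] 189.4 -25.1
timer a [691.8 304.1] 247.6 55.6
timer b [630.9 226. ] 148.9 57.9
timerc [620.9 256.8] 171.5 66.3
timerd [675.5 317.7] 250.5 60.4
timere [617.7 252.5] 166.2 66.7
```

The carousel axis is at about (552, 100). The posts sit at −4.6°+45k, the caddy at 18° and the tab at 157°, so the platter must turn about +139° counterclockwise. I'll push the post at −49.6° around to about 89°. That means entering the gap at −72°, where the hand's yaw already points radially. First I'll close the jaws and move over.

Emit:
servo_tool --deltas '[[[0,0.8,1.1,0,0,0,0],[0,2.4,3.3,0,0,0,0],[0,4.2,5.8,0,0,0,0],[0,6.0,8.3,0,0,0,0],[0,7.8,10.8,0,0,0,0],[0,9.6,13.3,0,0,0,0],[0,11.4,15.8,0,0,0,0],[0,13.2,18.3,0,0,0,0]]]' --squeeze 20

```text
time_s: 0.77
ee_pos: [311.7, -387.5, 244.4]
ee_rot: [-2.531, 1.86, 0.0]
contact_force: [-0.0, -1.0, -0.2]
gripper_width: 38.1
```

Emit:
servo_tool --deltas '[[[0,1.8,2.5,0,0,0,0],[0,3.6,5.0,0,0,0,0],[0,5.4,7.5,0,0,0,0],[0,7.2,10.0,0,0,0,0],[0,9.0,12.5,0,0,0,0],[0,10.8,15.0,0,0,0,0],[0,12.6,17.5,0,0,0,0],[0,14.4,20.0,0,0,0,0]]]'

```text
time_s: 1.43
ee_pos: [455.3, -187.4, 244.5]
ee_rot: [-2.531, 1.86, 0.0]
contact_force: [0.4, -0.7, 1.1]
gripper_width: 0.8
```

Emit:
servo_tool --deltas '[[[0,1.8,2.5,0,0,0,0],[0,3.6,5.0,0,0,0,0],[0,5.4,7.5,0,0,0,0],[0,7.2,10.0,0,0,0,0],[0,9.0,12.5,0,0,0,0],[0,11.0,15.5,0,0,0,0],[0,12.6,17.4,0,0,0,0],[0,13.2,18.0,0,0,0,0]]]'

```text
time_s: 2.1
ee_pos: [587.6, -5.8, 243.7]
ee_rot: [-2.534, 1.856, 0.003]
contact_force: [0.6, -0.8, -0.0]
gripper_width: 0.3
```

Emit:
servo_tool --deltas '[[[0,0,0,-1,0,0,0],[0,0,0,-2.5,0,0,0],[0,0,0,-4,0,0,0],[0,0,0,-5.5,0,0,0],[0,0,0,-7,0,0,0],[0,0,0,-7.5,0,0,0],[0,0,0,-7.5,0,0,0],[0,0,0,-7.5,0,0,0]]]'

```text
time_s: 2.77
ee_pos: [586.4, -10.4, 169.8]
ee_rot: [2.53, -1.862, -0.0]
contact_force: [0.5, -0.3, 0.5]
gripper_width: 0.6
```

Run:
```python
from h import *
s=monitor.sense();print(s['ee_pos'],s['ee_rot'],s['joints'])
w=cams.grab_frame('wrist');t=cams.grab_frame('top');s=cams.grab_frame('scene')
cv2.imwrite('pics/c1.png',np.hstack([cv2.resize(w,(400,300)),cv2.resize(s,(400,300))]))
cv2.imwrite('pics/t1.png',t)
```

```text
[586.40029452 -10.4217792  169.7717982 ] [ 2.52994651e+00 -1.86201731e+00 -1.60310149e-04] [-7.56642552e-02  5.27882167e-02  1.40299268e+00 -1.99105517e-04
  1.68605581e+00  1.19326239e+00]
```

View pics/c1.png

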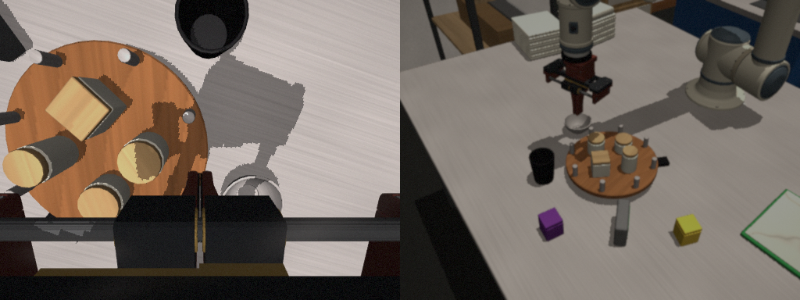

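The wrist view shows the shut fingertips above the rim, in the gap behind the next post at (188,117) and clear of the bowl. Next I'll go down.

Emit:
servo_tool --deltas '[[[0,0,0,-1,0,0,0],[0,0,0,-2.5,0,0,0],[0,0,0,-4,0,0,0],[0,0,0,-5.5,0,0,0],[0,0,0,-7,0,0,0],[0,0,0,-8.3,0,0,0],[0,0,0,-9.1,0,0,0],[0,0,0,-9.2,0,0,0]]]'

```text
time_s: 3.58
ee_pos: [585.9, -9.6, 75.3]
ee_rot: [2.53, -1.86, -0.004]
contact_force: [0.3, -0.4, -0.1]
gripper_width: 0.2
```

Run:
```python
from h import *
s=monitor.sense();print(s['ee_pos'],s['contact_force'])
w=cams.grab_frame('wrist');t=cams.grab_frame('top')
cv2.imwrite('pics/c2.png',np.hstack([cv2.resize(w,(400,300)),cv2.resize(t[90:290,130:397],(400,300))]))
C=np.array([551.8,99.8])
# plan: finger angle phi from -72 to 80.5, per row steps; print rel. shifts in cm per call
def ramp():
    v=[];a=-72.0;out=[]
    return
phis=[-72+3*i for i in range(0,60)]
p=lambda f:C+115*np.array([np.cos(np.radians(f)),np.sin(np.radians(f))])
start=np.array([586.9,-9.7])
for k in range(7):
    b0=-72+24*k; base=start if k==0 else p(b0)
    print(b0,[[*((p(b0+3*(i+1))-base)/10).round(1),3*(i+1)] for i in range(8)])
```

```text
[585.92803499  -9.63155076  75.28550986] [ 0.28343364 -0.37022762 -0.08063565]
-72 [[np.float64(0.6), np.float64(0.2), 3], [np.float64(1.2), np.float64(0.4), 6], [np.float64(1.7), np.float64(0.7), 9], [np.float64(2.2), np.float64(1.0), 12], [np.float64(2.8), np.float64(1.3), 15], [np.float64(3.2), np.float64(1.6), 18], [np.float64(3.7), np.float64(2.0), 21], [np.float64(4.2), np.float64(2.4), 24]]
-48 [[np.float64(0.4), np.float64(0.4), 3], [np.float64(0.9), np.float64(0.9), 6], [np.float64(1.2), np.float64(1.3), 9], [np.float64(1.6), np.float64(1.8), 12], [np.float64(1.9), np.float64(2.3), 15], [np.float64(2.3), np.float64(2.8), 18], [np.float64(2.6), np.float64(3.3), 21], [np.float64(2.8), np.float64(3.9), 24]]
-24 [[np.float64(0.2), np.float64(0.6), 3], [np.float64(0.4), np.float64(1.1), 6], [np.float64(0.6), np.float64(1.7), 9], [np.float64(0.7), np.float64(2.3), 12], [np.float64(0.9), np.float64(2.9), 15], [np.float64(0.9), np.float64(3.5), 18], [np.float64(1.0), np.float64(4.1), 21], [np.float64(1.0), np.float64(4.7), 24]]
0 [[np.float64(-0.0), np.float64(0.6), 3], [np.float64(
[... 559 characters left out ...]
, [np.float64(-2.8), np.float64(3.9), 24]]
48 [[np.float64(-0.5), np.float64(0.4), 3], [np.float64(-0.9), np.float64(0.8), 6], [np.float64(-1.4), np.float64(1.1), 9], [np.float64(-1.9), np.float64(1.4), 12], [np.float64(-2.5), np.float64(1.7), 15], [np.float64(-3.0), np.float64(2.0), 18], [np.float64(-3.6), np.float64(2.2), 21], [np.float64(-4.1), np.float64(2.4), 24]]
72 [[np.float64(-0.6), np.float64(0.2), 3], [np.float64(-1.2), np.float64(0.3), 6], [np.float64(-1.8), np.float64(0.4), 9], [np.float64(-2.4), np.float64(0.5), 12], [np.float64(-3.0), np.float64(0.5), 15], [np.float64(-3.6), np.float64(0.6), 18], [np.float64(-4.2), np.float64(0.5), 21], [np.float64(-4.8), np.float64(0.5), 24]]
```

View pics/c2.png

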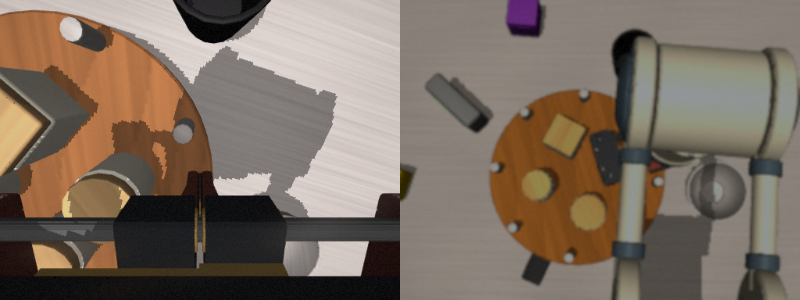

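Emit:
servo_tool --deltas '[[[0,0.6,0.2,0,0,0,3],[0,1.2,0.4,0,0,0,6],[0,1.7,0.7,0,0,0,9],[0,2.0,0.8,0,0,0,10.5],[0,2.2,1.0,0,0,0,12],[0,2.4,1.1,0,0,0,13],[0,2.6,1.2,0,0,0,14],[0,2.8,1.3,0,0,0,15]]]'

```text
time_s: 4.35
ee_pos: [614.8, 3.2, 77.9]
ee_rot: [2.753, -1.513, -0.0]
contact_force: [-2.2, -0.1, 1.2]
gripper_width: 0.4
```

```bash
cat > plan.py <<'E'
from h import *
import sys
C=np.array([551.8,99.8])
p=lambda f:C+115*np.array([np.cos(np.radians(f)),np.sin(np.radians(f))])
def rows(b0,degs,base=None):
    base=p(b0) if base is None else base
    print(b0,[[0]+[float(x) for x in ((p(b0+d)-base)/10).round(2)]+[0,0,0,d] for d in degs])
E
python3 - <<'E'
from plan import *
s=monitor.sense();print(s['ee_pos'],s['ee_rot'],s['contact_force'])
q=s['ee_pos'][:2]-C;print(np.hypot(*q),np.degrees(np.arctan2(q[1],q[0])))
w=cams.grab_frame('wrist')
cv2.imwrite('pics/w3.png',w)
b=np.array([586.9+28,-9.7+13])
rows(-57,[1,2.5,4,6,8,10,12,14],b)
rows(-43,[2,4,6.5,9,11.5,14,16.5,19])
for k in range(4): rows(-24+20*k,[2.5*i for i in range(1,9)])
E
```

```text
[614.84269768   3.24836266  77.88556547] [ 2.75286568e+00 -1.51306451e+00 -3.62959164e-04] [-2.15139293 -0.05897198  1.19760676]
115.3108858905539 -56.857760494625914
-57 [[0, 0.12, 0.12, 0, 0, 0, 1], [0, 0.37, 0.29, 0, 0, 0, 2.5], [0, 0.61, 0.47, 0, 0, 0, 4], [0, 0.93, 0.71, 0, 0, 0, 6], [0, 1.23, 0.97, 0, 0, 0, 8], [0, 1.53, 1.24, 0, 0, 0, 10], [0, 1.82, 1.52, 0, 0, 0, 12], [0, 2.1, 1.81, 0, 0, 0, 14]]
-43 [[0, 0.27, 0.3, 0, 0, 0, 2], [0, 0.53, 0.61, 0, 0, 0, 4], [0, 0.83, 1.0, 0, 0, 0, 6.5], [0, 1.12, 1.41, 0, 0, 0, 9], [0, 1.39, 1.83, 0, 0, 0, 11.5], [0, 1.65, 2.27, 0, 0, 0, 14], [0, 1.88, 2.71, 0, 0, 0, 16.5], [0, 2.1, 3.17, 0, 0, 0, 19]]
-24 [[0, 0.19, 0.46, 0, 0, 0, 2.5], [0, 0.37, 0.93, 0, 0, 0, 5.0], [0, 0.52, 1.41, 0, 0, 0, 7.5], [0, 0.65, 1.9, 0, 0, 0, 10.0], [0, 0.76, 2.38, 0, 0, 0, 12.5], [0, 0.85, 2.88, 0, 0, 0, 15.0], [0, 0.92, 3.38, 0, 0, 0, 17.5], [0, 0.97, 3.88, 0, 0, 0, 20.0]]
-4 [[0, 0.02, 0.5, 0, 0, 0, 2.5], [0, 0.03, 1.0, 0, 0, 0, 5.0], [0, 0.01, 1.5, 0, 0, 0, 7.5], [0, -0.03, 2.0, 0, 0, 0, 10.0], [0, -0.1, 2.5, 0, 0, 0, 12.5], [0, -0.18, 3.0, 0, 0, 0, 15.0], [0, -0.29, 3.49, 0, 0, 0, 17.5], [0, -0.42, 3.97, 0, 0, 0, 20.0]]
16 [[0, -0.15, 0.48, 0, 0, 0, 2.5], [0, -0.32, 0.95, 0, 0, 0, 5.0], [0, -0.51, 1.42, 0, 0, 0, 7.5], [0, -0.72, 1.87, 0, 0, 0, 10.0], [0, -0.95, 2.32, 0, 0, 0, 12.5], [0, -1.2, 2.75, 0, 0, 0, 15.0], [0, -1.46, 3.18, 0, 0, 0, 17.5], [0, -1.75, 3.59, 0, 0, 0, 20.0]]
36 [[0, -0.3, 0.4, 0, 0, 0, 2.5], [0, -0.62, 0.79, 0, 0, 0, 5.0], [0, -0.96, 1.16, 0, 0, 0, 7.5], [0, -1.32, 1.51, 0, 0, 0, 10.0], [0, -1.68, 1.85, 0, 0, 0, 12.5], [0, -2.07, 2.18, 0, 0, 0, 15.0], [0, -2.46, 2.48, 0, 0, 0, 17.5], [0, -2.87, 2.77, 0, 0, 0, 20.0]]
```

View pics/w3.png

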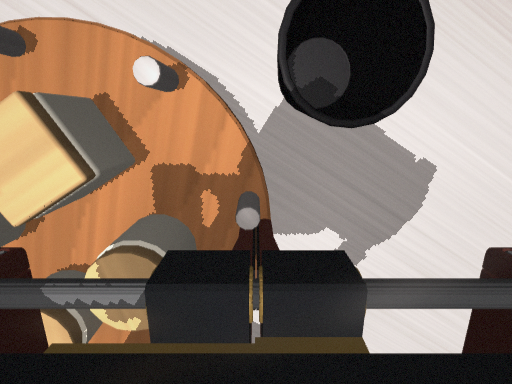

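The fingers are just touching the post, which is at (248,217) and centred on them, with a force of about 2 N. Now I'll push slowly along the arc.

Emit:
servo_tool --deltas '[[[0,0.12,0.12,0,0,0,1],[0,0.37,0.29,0,0,0,2.5],[0,0.61,0.47,0,0,0,4],[0,0.93,0.71,0,0,0,6],[0,1.23,0.97,0,0,0,8],[0,1.53,1.24,0,0,0,10],[0,1.82,1.52,0,0,0,12],[0,2.1,1.81,0,0,0,14]]]'

```text
time_s: 5.07
ee_pos: [636.3, 21.4, 77.7]
ee_rot: [2.918, -1.164, 0.001]
contact_force: [-0.5, -1.3, 1.1]
gripper_width: 0.7
```

Emit:
servo_tool --deltas '[[[0,0.27,0.3,0,0,0,2],[0,0.53,0.61,0,0,0,4],[0,0.83,1.0,0,0,0,6.5],[0,1.12,1.41,0,0,0,9],[0,1.39,1.83,0,0,0,11.5],[0,1.65,2.27,0,0,0,14],[0,1.88,2.71,0,0,0,16.5],[0,2.1,3.17,0,0,0,19]]]'

```text
time_s: 5.73
ee_pos: [657.4, 53.1, 77.7]
ee_rot: [3.07, -0.666, 0.001]
contact_force: [-0.0, -0.7, 0.4]
gripper_width: 0.2
```

Run:
```python
from plan import *
s=monitor.sense();print(s['ee_pos'],s['ee_rot'],s['contact_force'])
q=s['ee_pos'][:2]-C;print(np.hypot(*q),np.degrees(np.arctan2(q[1],q[0])))
w=cams.grab_frame('wrist');t=cams.grab_frame('top')
cv2.imwrite('pics/c4.png',np.hstack([cv2.resize(w,(400,300)),cv2.resize(t[90:290,130:397],(400,300))]))
```

```text
[657.44654131  53.12126953  77.65620346] [ 3.07004698e+00 -6.65543256e-01  1.16531820e-03] [-0.0418246  -0.66441143  0.41319767]
115.49933146300005 -23.83769683091566
```

View pics/c4.png

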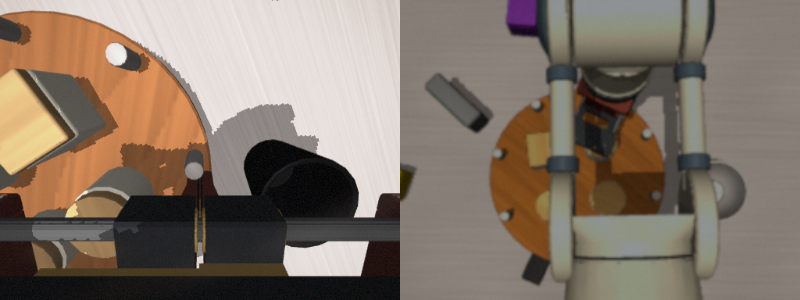

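The post stays centred on the fingertips at (194,170) and the platter turns with the hand, so I'll continue.

Emit:
servo_tool --deltas '[[[0,0.19,0.46,0,0,0,2.5],[0,0.37,0.93,0,0,0,5],[0,0.52,1.41,0,0,0,7.5],[0,0.65,1.9,0,0,0,10],[0,0.76,2.38,0,0,0,12.5],[0,0.85,2.88,0,0,0,15],[0,0.92,3.38,0,0,0,17.5],[0,0.97,3.88,0,0,0,20]]]'

```text
time_s: 6.5
ee_pos: [666.9, 91.6, 77.5]
ee_rot: [3.139, -0.126, 0.001]
contact_force: [0.9, -1.1, -0.6]
gripper_width: 0.9
```

Emit:
servo_tool --deltas '[[[0,0.02,0.5,0,0,0,2.5],[0,0.03,1.0,0,0,0,5],[0,0.01,1.5,0,0,0,7.5],[0,-0.03,2.0,0,0,0,10],[0,-0.1,2.5,0,0,0,12.5],[0,-0.18,3.0,0,0,0,15],[0,-0.29,3.49,0,0,0,17.5],[0,-0.42,3.97,0,0,0,20]]]'

```text
time_s: 7.17
ee_pos: [662.8, 131.5, 77.6]
ee_rot: [3.113, 0.421, 0.001]
contact_force: [1.7, -1.1, -0.5]
gripper_width: 0.2
```

Emit:
servo_tool --deltas '[[[0,-0.15,0.48,0,0,0,2.5],[0,-0.32,0.95,0,0,0,5],[0,-0.51,1.42,0,0,0,7.5],[0,-0.72,1.87,0,0,0,10],[0,-0.95,2.32,0,0,0,12.5],[0,-1.2,2.75,0,0,0,15],[0,-1.46,3.18,0,0,0,17.5],[0,-1.75,3.59,0,0,0,20]]]'

```text
time_s: 7.83
ee_pos: [645.3, 167.6, 77.7]
ee_rot: [2.993, 0.956, 0.002]
contact_force: [2.1, 0.6, -1.1]
gripper_width: 0.3
```

Run:
```python
from plan import *
s=monitor.sense();print(s['ee_pos'],s['ee_rot'],s['contact_force'])
q=s['ee_pos'][:2]-C;print(np.hypot(*q),np.degrees(np.arctan2(q[1],q[0])))
w=cams.grab_frame('wrist');t=cams.grab_frame('top')
cv2.imwrite('pics/c5.png',np.hstack([cv2.resize(w,(400,300)),cv2.resize(t[90:290,130:397],(400,300))]))
```

```text
[645.25387504 167.56536685  77.6518076 ] [2.99255643e+00 9.55590265e-01 1.73819078e-03] [ 2.05607472  0.6373901  -1.1227357 ]
115.43730637868283 35.946655648764576
```

View pics/c5.png

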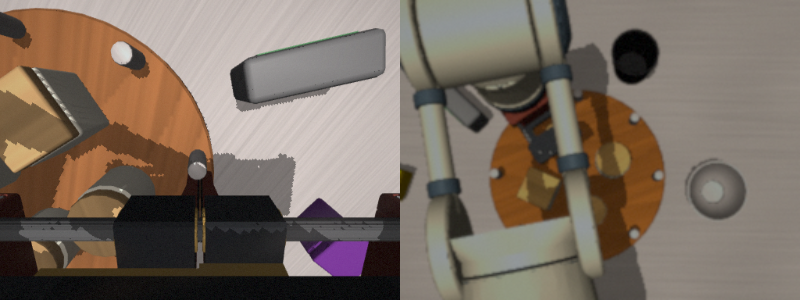

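The fingers still hold the post at (196,167). The timer's near end, at about (232,83), lies outside the rim and clear of the path, so I'll continue and slow down towards the end.

Emit:
servo_tool --deltas '[[[0,-0.3,0.4,0,0,0,2.5],[0,-0.62,0.79,0,0,0,5],[0,-0.96,1.16,0,0,0,7.5],[0,-1.32,1.51,0,0,0,10],[0,-1.68,1.85,0,0,0,12.5],[0,-2.07,2.18,0,0,0,15],[0,-2.46,2.48,0,0,0,17.5],[0,-2.87,2.77,0,0,0,20]]]'

```text
time_s: 8.6
ee_pos: [616.5, 195.0, 77.7]
ee_rot: [2.782, 1.459, 0.001]
contact_force: [1.8, -0.7, -0.7]
gripper_width: 0.5
```

Run:
```python
from plan import *
s=monitor.sense();print(s['ee_pos'],s['ee_rot'],s['contact_force'])
q=s['ee_pos'][:2]-C;print(np.hypot(*q),np.degrees(np.arctan2(q[1],q[0])))
w=cams.grab_frame('wrist');t=cams.grab_frame('top');sc=cams.grab_frame('scene')
cv2.imwrite('pics/c6.png',np.hstack([cv2.resize(w,(400,300)),cv2.resize(t[90:290,130:397],(400,300))]))
cv2.imwrite('pics/s6.png',sc)
rows(56,[2.5,5,7.5,10,12.5,14.5,16.5,18])
rows(74,[1,2,3,4,5,5.5,6,6])
```

```text
[616.54800996 195.02357409  77.67351374] [2.78199553e+00 1.45872914e+00 1.34817675e-03] [ 1.77894574 -0.65842777 -0.69864695]
115.15135195113585 55.78595207983391
56 [[0, -0.42, 0.27, 0, 0, 0, 2.5], [0, -0.86, 0.52, 0, 0, 0, 5], [0, -1.3, 0.76, 0, 0, 0, 7.5], [0, -1.75, 0.97, 0, 0, 0, 10], [0, -2.22, 1.17, 0, 0, 0, 12.5], [0, -2.59, 1.31, 0, 0, 0, 14.5], [0, -2.97, 1.43, 0, 0, 0, 16.5], [0, -3.26, 1.52, 0, 0, 0, 18]]
74 [[0, -0.19, 0.05, 0, 0, 0, 1], [0, -0.39, 0.1, 0, 0, 0, 2], [0, -0.58, 0.15, 0, 0, 0, 3], [0, -0.78, 0.19, 0, 0, 0, 4], [0, -0.98, 0.23, 0, 0, 0, 5], [0, -1.07, 0.25, 0, 0, 0, 5.5], [0, -1.17, 0.27, 0, 0, 0, 6], [0, -1.17, 0.27, 0, 0, 0, 6]]
```

View pics/c6.png

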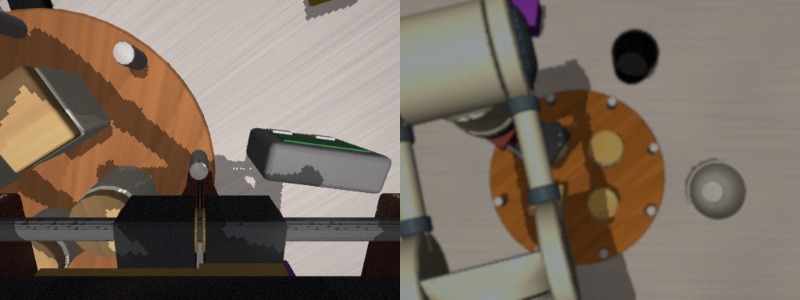

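View pics/s6.png

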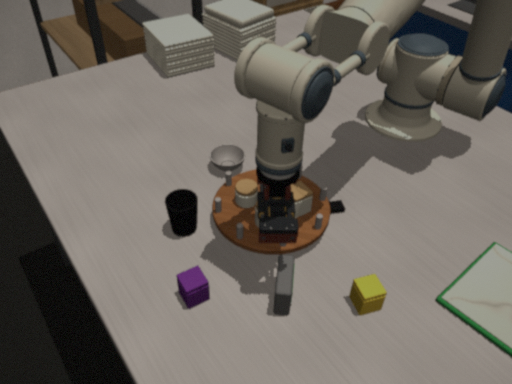

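The post is still centred at (197,170), and the timer (247–390, 130–190) stands outside the fingers' path. Next comes the final stretch.

Emit:
servo_tool --deltas '[[[0,-0.42,0.27,0,0,0,2.5],[0,-0.86,0.52,0,0,0,5],[0,-1.3,0.76,0,0,0,7.5],[0,-1.75,0.97,0,0,0,10],[0,-2.22,1.17,0,0,0,12.5],[0,-2.59,1.31,0,0,0,14.5],[0,-2.97,1.43,0,0,0,16.5],[0,-3.26,1.52,0,0,0,18]]]'

```text
time_s: 9.42
ee_pos: [583.9, 210.3, 77.7]
ee_rot: [2.52, 1.876, 0.001]
contact_force: [1.6, 0.8, -0.4]
gripper_width: 0.2
```

Emit:
servo_tool --deltas '[[[0,-0.19,0.05,0,0,0,1],[0,-0.39,0.1,0,0,0,2],[0,-0.58,0.15,0,0,0,3],[0,-0.78,0.19,0,0,0,4],[0,-0.98,0.23,0,0,0,5],[0,-1.07,0.25,0,0,0,5.5],[0,-1.17,0.27,0,0,0,6],[0,-1.17,0.27,0,0,0,6]]]'

```text
time_s: 10.08
ee_pos: [571.7, 213.1, 77.7]
ee_rot: [-2.417, -2.006, 0.0]
contact_force: [0.4, -0.4, -0.6]
gripper_width: 0.4
```

Run:
```python
from plan import *
s=monitor.sense();print(s['ee_pos'],s['ee_rot'],s['contact_force'])
q=s['ee_pos'][:2]-C;print(np.hypot(*q),np.degrees(np.arctan2(q[1],q[0])))
t=cams.grab_frame('top')
cv2.imwrite('pics/t7.png',cv2.resize(t[90:290,130:370],None,fx=3,fy=3,interpolation=cv2.INTER_CUBIC))
```

```text
[571.6748832  213.07870476  77.65549178] [-2.41738346e+00 -2.00628539e+00  4.56992870e-04] [ 0.37602802 -0.36567063 -0.62051353]
115.00902544773923 80.04867347755362
```

View pics/t7.png

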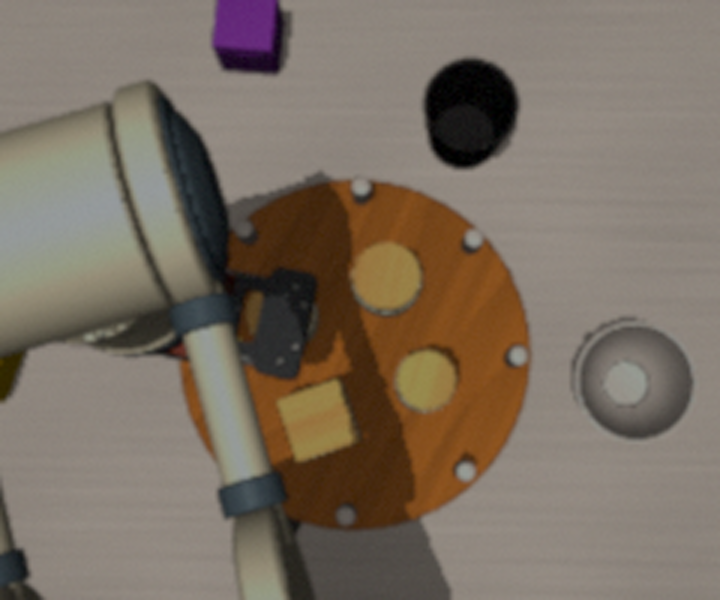

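Run:
```python
from plan import *
P=[(361,187),(472,239),(517,356),(466,470),(346,515),(245,230)]
for p in P:
    w=bp('top',zz(*p),75)[:2]-C;a=np.degrees(np.arctan2(w[1],w[0]));print(np.hypot(*w).round(1),a.round(1),((a+4.6+22.5)%45-22.5).round(1))
w=bp('top',zz(317,420),96)[:2]-C;print(np.hypot(*w),np.degrees(np.arctan2(w[1],w[0])))
for ends in [((272,511),(263,561)),((257,530),(245,553)),((299,522),(283,569))]:
  pass
# check tab direction by edges in the first image
im=cv2.imread('pics/top0.png');g=cv2.cvtColor(im,cv2.COLOR_BGR2GRAY)
m=(g<70).astype(np.uint8);r=np.zeros_like(m);r[250:285,205:240]=m[250:285,205:240]
c=max(cv2.findContours(r,0,1)[0],key=cv2.contourArea);print(cv2.minAreaRect(c))
b=cv2.boxPoints(cv2.minAreaRect(c))
for q in b: 
  w=bp('top',q,14)[:2];d=w-C;print(q,w,np.hypot(*d),np.degrees(np.arctan2(d[1],d[0])))
rr=cv2.minAreaRect(c)[0];w=bp('top',rr,14)[:2]-C;print(np.degrees(np.arctan2(w[1],w[0])))
```

```text
114.1 -1.7 2.9
112.9 -46.6 3.0
113.6 -92.2 2.4
114.2 -136.7 2.9
114.6 178.2 2.8
113.4 43.5 3.1
55.44036663749102 155.10466264574202
((220.40003967285156, 268.70001220703125), (12.969194412231445, 18.782970428466797), 26.56505012512207)
[210.40004 274.2    ] [403.36267541 181.71714076] 169.540724551293 151.1072973232177
[218.80003 257.40002] [440.15289589 164.02696208] 128.80286687228636 150.0895766530998
[230.40004 263.2    ] [427.80815669 138.00042086] 129.74301275963245 162.8765533990385
[222.00005 280.     ] [391.15329767 155.78795842] 170.12352705044714 160.7857327164652
156.19764946992575
```

The platter has turned 137.9°. That puts the caddy at about 155.5–156° against the tab at about 156.2°, well within tolerance. Next I'll back off from the post and lift.

Emit:
servo_tool --deltas '[[[0,0.3,-0.05,0,0,0,0],[0,0.7,-0.12,0,0,0,0],[0,1.2,-0.2,0,0,0,0],[0,1.5,-0.3,0,0,0,0],[0,1.5,-0.3,0.5,0,0,0],[0,1.5,-0.3,2,0,0,0],[0,1.5,-0.3,4,0,0,0],[0,1.5,-0.3,6,0,0,0]]]'

```text
time_s: 10.8
ee_pos: [586.6, 209.9, 137.9]
ee_rot: [-2.418, -2.005, 0.002]
contact_force: [0.6, -0.1, -0.3]
gripper_width: 0.7
```

Emit:
servo_tool --deltas '[[[0,0,0,2,0,0,0],[0,0,0,4,0,0,0],[0,0,0,6,0,0,0],[0,0,0,8,0,0,0],[0,0,0,10,0,0,0],[0,0,0,11,0,0,0],[0,0,0,11.5,0,0,0],[0,0,0,11.5,0,0,0]]]'

```text
time_s: 11.47
ee_pos: [587.3, 210.2, 253.8]
ee_rot: [2.417, 2.005, 0.003]
contact_force: [0.7, -0.9, -0.2]
gripper_width: 0.5
```

Emit:
servo_tool --deltas '[[[0,0,2,0,0,0,0],[0,0,5,0,0,0,0],[0,0,8,0,0,0,0],[0,0,11,0,0,0,0],[0,0,14,0,0,0,0],[0,0,17,0,0,0,0],[0,0,19,0,0,0,0],[0,0,20,0,0,0,0]]]'

```text
time_s: 12.13
ee_pos: [585.9, 412.6, 249.5]
ee_rot: [-2.415, -2.008, 0.006]
contact_force: [-0.0, -0.8, -0.4]
gripper_width: 0.5
```

Run:
```python
from plan import *
s=monitor.sense();print(s['time_s'],s['ee_pos'],s['contact_force'])
t=cams.grab_frame('top')
cv2.imwrite('pics/t8.png',cv2.resize(t[90:290,130:370],None,fx=3,fy=3,interpolation=cv2.INTER_CUBIC))
```

```text
12.1333 [585.85272214 412.63958242 249.47848689] [-0.01264901 -0.84352926 -0.4392475 ]
```

View pics/t8.png

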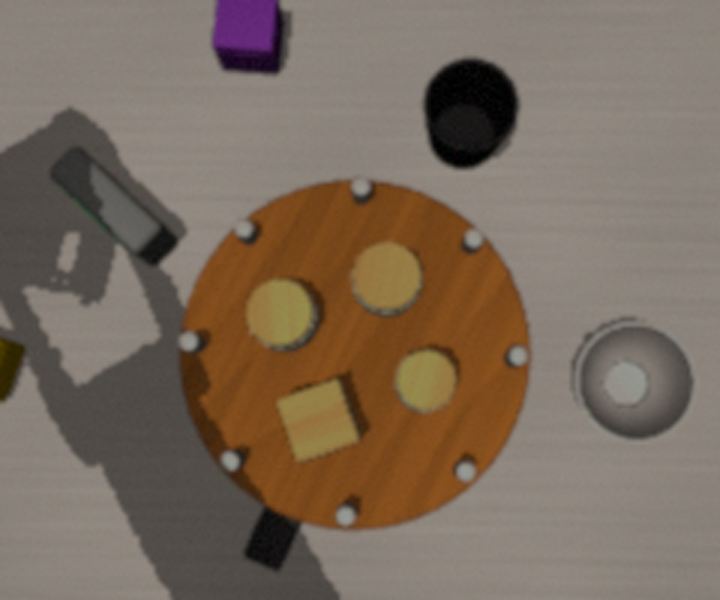

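The caddy at (318,420) is in line with the tab at (272,538). The tab lies midway between the posts at (231,460) and (346,515), and the timer, bowl and cup haven't moved. I'll hand in.

Run:
```python
from plan import *
w=bp('top',zz(318,420),96)[:2]-C;print(np.hypot(*w),np.degrees(np.arctan2(w[1],w[0])))
print(workorder.hand_in())
```

```text
55.153594934507744 155.7343174007144
the job is handed in; nothing more can be done
None
```

I turned the carousel about 138° counterclockwise with one slow push on a single rim post. Then I backed the hand off, lifted it clear and handed the job in at about 12 s; no verdict is reported.

- **Alignment:** the last top picture puts the caddy at 155.7° and 55 mm from the axis. The tab measures 156.0–156.6°, so the caddy's centre is within about 1 mm of the tab line (limit 8 mm).
- **Measurement spread:** before I withdrew the hand, the direct caddy reading was 155.1° and the post positions implied 155.9°. These disagree by less than 1°.
- **Surroundings:** in the last picture the pots stand in place on the platter, and the timer, bowl and cup appear where they were at the start. Contact force readings between moves stayed under about 3 N during the push, and the hand is clear of everything.
- **Not measured:** I did not measure the platter's speed directly. The commanded push never exceeded about 0.55 rad/s (limit 2 rad/s), and the caddy was in the same place in pictures about 2 s apart.

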